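# Push a label plate out over the end of the ledge

## Task

Push the thin aluminium label plate along the wooden ledge with your fingertips until its whole blue-painted end sticks out past the dark-steel-trimmed end of the ledge, the edge of the paint level with that end and the plate lying flat and straight along the ledge. Only push it: do not lift it. Leave the rubber kidney, the tape roll and the brown bottle where they are, then move clear.

Things in the scene. Friction and masses are not known exactly. Their poses are not given: they have to be found in the camera images.
- ledge: fixed low wooden bench ledge standing on the table: flat top 240 mm long (its x) by 160 mm wide (its y), top 45 mm above the table. Origin: centre of its underside, on the table. Its +x end (120 mm from the origin) is the end with the 8 mm wide dark steel trim (flush with the wood), over which the plate shall hang; nothing stands up from the top. z up
- ledge_end (a point): point on the upper edge of the ledge's dark-steel-trimmed end, at the middle of the plate's lane: 120 mm along the ledge's x, -40 mm along its y, 45 mm above the table; axes as the ledge's
- label_plate: loose bare aluminium plate lying flat on the ledge, 130 mm long (its x) by 64 mm wide (its y), 6 mm thick, about 0.13 kg; slides with ordinary friction and stays where it is left. Origin: centre of its underside. The last 35 mm at its +x end are painted blue; that end points to the dark-steel-trimmed end of the ledge, up to about 9 degrees askew at the start. The opposite, bare -x end is free to be pushed (65 mm from the origin)
- paint_line (a point): middle of the straight line across the plate's upper face where blue paint meets bare metal: 30 mm from the plate's origin along its +x, 6 mm above its underside; axes as the plate's
- rubber_kidney: loose flat red rubber kidney scraper, 51 x 110 x 8 mm, lying on the ledge beside the plate's lane, on the ledge's +y side, its length (its y) roughly along the ledge; origin at the centre of its underside; to be left alone
- tape_roll: loose roll of masking tape lying on the table, 96 mm across, 24 mm high; origin at the centre of its underside; to be left alone
- oxide_bottle: loose small brown bottle with a black cap standing on the table, 38 mm across, 76 mm high; origin at the centre of its underside; to be left alone

How it is judged:
By the outcome, as a careful person would: the job done as asked, in the order asked, and still so for the second after the job is handed in, with the robot touching nothing.
It also fails if it takes over 38 s, if anything falls off the work surface, if the arm or the gripper's body presses on something with over 40 N, if the wrist force passes 120 N, or if a joint passes its speed limit or range.

## Robot

A 7-joint arm with a two-finger parallel gripper is mounted at the origin on a cart in front of the work surface, level with it; the furniture and walls round the work are solid. World frame = base frame: x ahead of the robot, y to its left, z up, the work surface at z = 0. Lengths are in m, angles in rad, forces in N, time in s.
With the tool pointing down it reaches from about 0.4 to 0.85 m from the base axis. Payload 10.4 kg.
Tool frame: the origin (TCP) lies between the finger pads; the fingertips stand 17 mm ahead of it and the grasp point (between the pads) lies 2 mm behind it (arm.tip_extent is the distance from the TCP to the fingertips, in m); z points along the fingers, y is the direction in which the jaws open and shut (so a half turn about z gives the same grasp; the last joint's range is limited). The gripper opens to 85 mm and grips with 20 to 120 N. Pads are 22 mm wide; open, the fingers measure 114 mm over their backs; the gripper's body (76 mm by 85 mm) begins 54 mm behind the grasp point. The pads swing forward as they close: fully open they stand 13 mm farther back than shut.
Start: joints at [1.275, 0.332, -0.065, 1.46, 0.022, 1.35, -0.088], TCP at [0.168, -0.602, 0.248] pointing down, gripper open.
Joint ranges: [-2.6, 2.6], [-0.5, 2.12], [-1.47, 1.34], [0.16, 2.42], [-1.27, 4.41], [0.06, 2.06], [-2.6, 2.6]. Speed limits (rad/s): [2.22, 2.22, 2.79, 2.79, 3.14, 3.14, 3.14].

## Interface

Orientations are given as a unit quaternion [x, y, z, w].
In Python, from station import arm gives the robot as it stands.
- The arm moves only by the tool play_rows, never from a script. Its argument "targets" is a list of rows, each an object of numbers: "hand": the opening, from 0 (shut) to 1 (fully open); "tx", "ty", "tz": the shift along the tool's x, y, z in mm; "turn": the turn about the tool's z in rad. In form: [{"hand": .., "tx": .., "ty": .., "tz": .., "turn": ..}, ...]. A call has 1 to 20 rows; each row shifts and turns the commanded pose from where the row before left it, along the tool's axes as they then stand; what a row does not reach is not made up. A row lasts 1/10 s, in which the tool goes at most 50 mm and 8.59 degrees, less where a joint would pass 70% of its speed; a pose out of reach is approached as far as the arm can. A call with a gripper value outside its range is refused whole. The fingers move at their own pace and stop on an object; "squeeze" is the grip in N (left out, the last holds). Time passes only in rows, so rows that do not move let the fingers close. It gives the time, the measured TCP pose, the force and the opening at its end, in the units of the state.
- arm.sense(): the state, without advancing time (a new reading comes with each control period).
- arm.grab_frame(name): name is "scene" or "top" or "wrist"; returns the picture (400x640x3 uint8, red, green, blue); there is no depth.
- arm.camera_model(name): a dict with "intrinsics" (3x3 intrinsics, pixels), "origin" and "rotation" of the camera in the world; the wrist camera has in their place "mount" (4x4, takes a point from camera to tool coordinates, whose origin is the TCP and whose axes are the flange's). Camera axes: x right, y down, z forward; pixel columns grow to the right and rows downward; lengths in m; the calibration is good to about 2 mm. A picture is of the moment at which its call begins: read the wrist's pose just before it. camera_model takes no time and is no camera call.
- arm.sign_off(): hands the job in, once; it reports no verdict.
Trained networks look in the newest picture that a camera, given by its name, has taken for a name from the list of things; names that differ only in an ending like _2 or _b are one class to them, and where a whole thing is asked for, a point or a joint stands for the part that bears it (a point fixed in the world has none). Each returns a list of dicts, best first, with "p" (0 to 1); they miss things now and then, are a little off and sometimes report something else, mostly with a low value. They report only what shows in the picture. A call takes as long as a camera call.
- arm.regions_of(camera, target): "pixels" (400x640 bool, what is visible of it) and "at" ([column, row] in pixels, amid what is visible of it).
The state is a dict: "clock": time; "joints": joint angles; "qd": joint speeds; "tau": joint torques, N m; "ee_pos": TCP position; "eef_rot": TCP orientation; "force": force on the tool from outside, world axes, zero at the start; "moment": the same for the moment, N m; "grip_width": finger opening in m.
Only numpy, scipy, OpenCV 4.12 (cv2) and the standard library are available. Lean on these libraries where they do the work, as an engineer would, in place of code of your own. Each camera call takes 0.05 s, during which the arm holds its last target.

## Working session

There is one attempt and no reset: what is moved stays moved. The work goes in short steps, Python scripts to look and compute and a tool call to move; the robot and the scene stay as the last step left them, time stands still between calls to the robot, and variables do not carry over. Pictures are saved under pics/ and viewed, and the job is handed in when it is done.

Besides the shell and the picture viewer there is one more tool, called after "Emit:" in YAML: its name, and indented under it one key for each argument. play_rows: Moves the arm, as the interface text tells. Its arguments: {"type":"object","properties":{"targets":{"type":"array"},"squeeze":{"type":"number"}},"required":["targets"]}

```bash
mkdir -p pics; ls; python3 - <<'E'
from station import arm
import cv2,numpy as np
s=arm.sense();print({k:np.round(v,3).tolist() for k,v in s.items()})
for n in("scene","top"):
    f=arm.grab_frame(n);cv2.imwrite(f"pics/{n}0.png",f[:,:,::-1])
    m=arm.camera_model(n);print(n,{k:np.round(v,4).tolist() for k,v in m.items()})
print({k:np.round(v,4).tolist() for k,v in arm.camera_model("wrist").items()}, arm.tip_extent)
E
```

```text
pics
{'clock': 0.0, 'joints': [1.275, 0.333, -0.065, 1.461, 0.022, 1.35, -0.089], 'qd': [0.0, -0.0, -0.002, 0.0, -0.002, 0.001, -0.001], 'tau': [-0.0, -62.545, 0.049, -39.161, 0.016, 0.01, 0.0], 'ee_pos': [0.168, -0.602, 0.248], 'eef_rot': [0.991, 0.136, -0.0, -0.001], 'force': [0.557, 0.196, -0.306], 'moment': [0.018, 0.043, -0.016], 'grip_width': 0.085}
scene {'intrinsics': [[507.8759, 0.0, 322.0732], [0.0, 507.8759, 197.0488], [0.0, 0.0, 1.0]], 'origin': [0.2361, 0.5337, 0.7129], 'rotation': [-0.2614, 0.8916, -0.354, 0.1071]}
top {'intrinsics': [[519.3403, 0.0, 321.6876], [0.0, 519.3403, 194.9484], [0.0, 0.0, 1.0]], 'origin': [0.3967, 0.0107, 1.2522], 'rotation': [0.7124, -0.6973, 0.0519, -0.0594]}
{'intrinsics': [[312.4632, 0.0, 320.7884], [0.0, 312.4632, 203.7091], [0.0, 0.0, 1.0]], 'mount': [[-0.0, -0.9475, -0.3196, 0.0822], [1.0, -0.0002, 0.0005, 0.0007], [-0.0006, -0.3196, 0.9475, -0.126], [0.0, 0.0, 0.0, 1.0]]} 0.017
```

View pics/scene0.png

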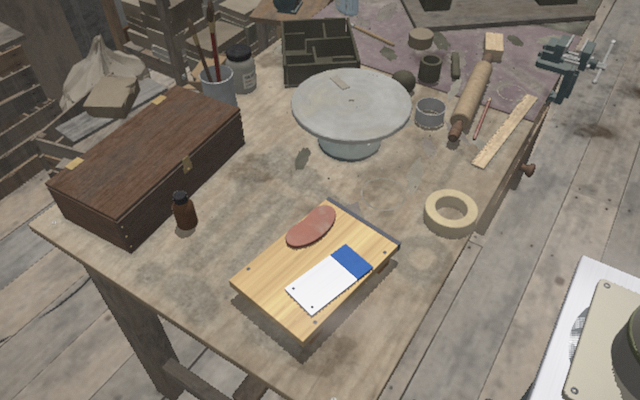

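View pics/top0.png

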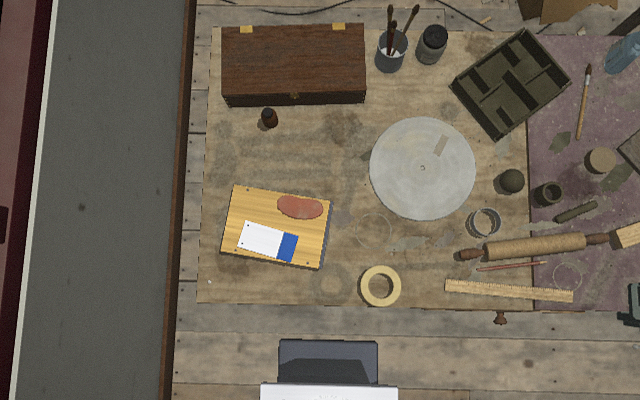

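```bash
cat > h.py <<'E'
from station import arm
import cv2,numpy as np
from scipy.spatial.transform import Rotation as R
def cam(n,s=None):
    m=arm.camera_model(n)
    K=np.array(m["intrinsics"])
    if n=="wrist":
        T=np.array(m["mount"]);Rt=R.from_quat(s["eef_rot"]).as_matrix()
        return K,Rt@T[:3,:3],Rt@T[:3,3]+np.array(s["ee_pos"])
    r=np.array(m["rotation"]);r=R.from_quat(r).as_matrix() if r.size==4 else r
    return K,r,np.array(m["origin"])
def back(c,px,z):
    K,r,o=c;px=np.atleast_2d(px).astype(float)
    d=np.c_[px,np.ones(len(px))]@np.linalg.inv(K).T@r.T
    return o+d*((z-o[2])/d[:,2])[:,None]
def proj(c,P):
    K,r,o=c;q=(np.atleast_2d(P)-o)@r@K.T
    return q[:,:2]/q[:,2:]
E
python3 - <<'E'
from h import *
f0=None
for n in("scene","top"):
    f=arm.grab_frame(n);c=cam(n)
    print(n,"base px",proj(c,[[0,0,0],[.3,0,0],[0,.3,0],[0.168,-.602,.23]]).round(0).tolist())
    for t,z in(("ledge",.045),("label_plate",.051),("paint_line",.051),("rubber_kidney",.053),("tape_roll",.024),("oxide_bottle",0.04)):
        for d in arm.regions_of(n,t)[:2]:
            print(n,t,round(d["p"],2),np.round(d["at"],1),back(c,d["at"],z).round(4)[0],d["pixels"].sum())
            if t in("ledge","label_plate") and d["p"]>.5:
                np.save(f"{n}_{t}.npy",d["pixels"])
x=cv2.imread("pics/top0.png")[170:285,205:345];cv2.imwrite("pics/topz.png",cv2.resize(x,None,fx=5,fy=5,interpolation=cv2.INTER_CUBIC))
x=cv2.imread("pics/scene0.png")[190:350,220:410];cv2.imwrite("pics/scz.png",cv2.resize(x,None,fx=4,fy=4)[:600]if 0 else cv2.resize(x,None,fx=3.7,fy=3.7,interpolation=cv2.INTER_CUBIC))
E
```

```text
scene base px [[661.0, 373.0], [466.0, 280.0], [619.0, 593.0], [673.0, 22.0]]
scene ledge 0.66 [301.6 270.6] [0.522  0.1579 0.045 ] 8963
scene label_plate 0.94 [329.  279.6] [0.4739 0.1523 0.051 ] 2935
scene paint_line 0.78 [326.  280.3] [0.4772 0.1559 0.051 ] 2936
scene rubber_kidney 0.85 [311.6 228.3] [0.5532 0.0818 0.053 ] 1271
scene tape_roll 0.86 [448.7 217. ] [ 0.3741 -0.0925  0.024 ] 1643
scene oxide_bottle 0.73 [185.  212.2] [0.7699 0.163  0.04  ] 737
top base px [[328.0, 455.0], [330.0, 319.0], [195.0, 452.0], [653.0, 409.0]]
top ledge 0.83 [270.  220.5] [0.5255 0.1452 0.045 ] 4720
top label_plate 0.65 [270.5 240.9] [0.4775 0.1416 0.051 ] 1505
top paint_line 0.66 [264.8 244.6] [0.4687 0.1545 0.051 ] 1604
top rubber_kidney 0.6 [297.9 208.8] [0.5534 0.0803 0.053 ] 805
top tape_roll 0.65 [366.5 286. ] [ 0.3794 -0.083   0.024 ] 839
top oxide_bottle 0.59 [267.1 116.6] [0.7788 0.1624 0.04  ] 273
```

View pics/topz.png

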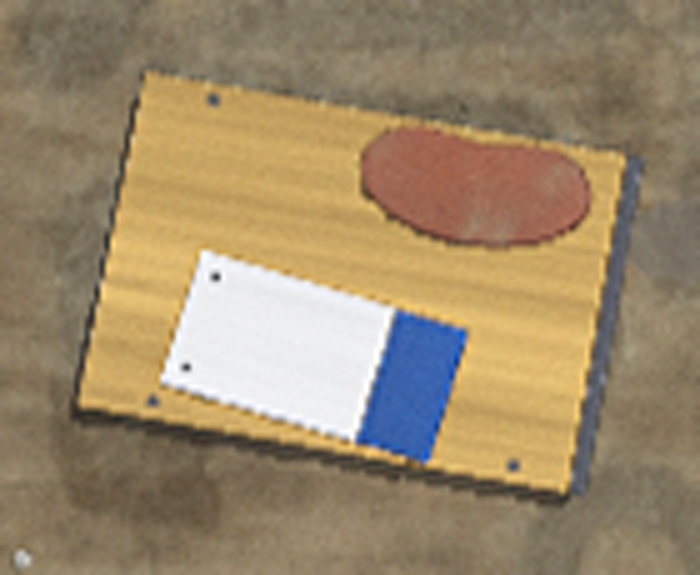

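View pics/scz.png

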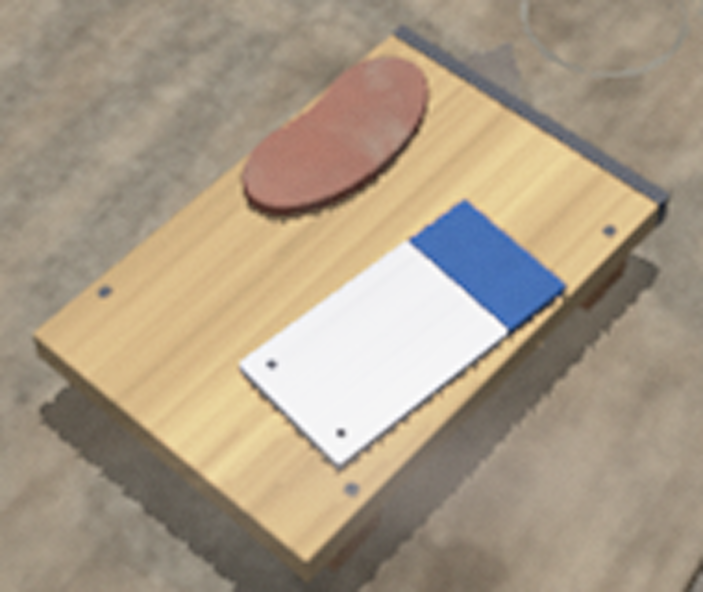

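```bash
cat > fit.py <<'E'
from h import *
from scipy.optimize import least_squares
def un(p,s,o): return (np.array(p,float)+.5)/s-.5+np.array(o)
LE=np.array([[.12,.08],[.12,-.08],[-.12,.08],[-.12,-.08]])
PL=np.array([[-.065,.032],[-.065,-.032],[.065,-.032],[.065,.032],[.03,.032],[.03,-.032]])
def fit(obs,M,z,x0):
    # obs: list of (cam, idx, px)
    def res(v):
        c,s=np.cos(v[2]),np.sin(v[2]);P=M@np.array([[c,s],[-s,c]])+v[:2];P=np.c_[P,np.full(len(P),z)]
        return np.concatenate([(proj(cm,P[i])-px).ravel() for cm,i,px in obs])
    r=least_squares(res,x0,x_scale=[.01,.01,.05],loss="soft_l1")
    return r.x,res(r.x).reshape(-1,2)
def rel(L,P):
    c,s=np.cos(L[2]),np.sin(L[2]);d=P[:2]-L[:2];return np.array([c*d[0]+s*d[1],-s*d[0]+c*d[1],P[2]-L[2]])
E
python3 - <<'E'
from fit import *
t=cam("top");s=cam("scene")
Lt=un([(641,160),(583,492),(145,72),(78,405)],5,(205,170))
Ls=un([(398,28),(667,200),(35,340),(308,562)],3.7,(220,190))
Pt=un([(203,250),(160,383),(430,462),(468,329),(396,308),(357,440)],5,(205,170))
Ps=un([(240,367),(340,466),(565,290),(466,201),(410,239),(508,330)],3.7,(220,190))
a=[0,1,2,3];b=[0,1,2,3,4,5]
for lo,po in(([(t,a,Lt)],[(t,b,Pt)]),([(s,a,Ls)],[(s,b,Ps)]),([(t,a,Lt),(s,a,Ls)],[(t,b,Pt),(s,b,Ps)])):
    L,r=fit(lo,LE,.045,[.52,.145,-1.75]);P,q=fit(po,PL,.051,[.475,.15,-1.75])
    print(L.round(4),abs(r).max().round(2),P.round(4),abs(q).max().round(2),rel(L,P).round(4))
np.save("L.npy",L)
E
```

```text
[ 0.5137  0.1288 -1.7224] 0.74 [ 0.4778  0.1484 -1.8329] 0.26 [-0.014  -0.0384 -0.1105]
[ 0.5117  0.1296 -1.715 ] 1.46 [ 0.4754  0.1487 -1.8395] 0.97 [-0.0138 -0.0387 -0.1245]
[ 0.5125  0.129  -1.7174] 1.54 [ 0.4764  0.1485 -1.8351] 1.39 [-0.014  -0.0386 -0.1178]
```

```bash
cat >> h.py <<'E'
def w2t(d,s=None):
    s=s or arm.sense();return R.from_quat(s["eef_rot"]).inv().apply(d)*1000
def led(L,p):
    c,s=np.cos(L[2]),np.sin(L[2]);return np.array([L[0]+c*p[0]-s*p[1],L[1]+s*p[0]+c*p[1]])
def where(L):
    s=arm.sense();p=np.array(s["ee_pos"]);c,sn=np.cos(L[2]),np.sin(L[2]);d=p[:2]-L[:2]
    ax=R.from_quat(s["eef_rot"]).as_matrix()
    return dict(t=round(s["clock"],2),ledge=np.round([(c*d[0]+sn*d[1])*1000,(-sn*d[0]+c*d[1])*1000,p[2]*1000],1),
      toolx=round(np.arctan2(ax[1,0],ax[0,0]),4),want=round(L[2]+np.pi,4),tilt=ax[:,2].round(4),F=np.round(s["force"],1),w=s["grip_width"])
E
python3 - <<'E'
from h import *
L=np.load("L.npy");A=led(L,[-.100,-.039]);s=arm.sense();p=np.array(s["ee_pos"])
print(A,where(L))
w=np.array([.50,-.15,.248]);print(w2t(w-p),w2t(np.r_[A,.248]-w))
for n,z in(("rubber_kidney",.053),):
    for cn in("scene","top"):
        arm.grab_frame(cn);m=arm.regions_of(cn,n)[0]["pixels"]
        v,u=np.nonzero(m);P=back(cam(cn),np.c_[u,v],z)[:,:2]-L[:2]
        c,sn=np.cos(L[2]),np.sin(L[2]);Q=np.c_[c*P[:,0]+sn*P[:,1],-sn*P[:,0]+c*P[:,1]];print(cn,Q.min(0),Q.max(0))
E
```

```text
[0.48854474 0.23365778] {'t': 0.8, 'ledge': array([ 773.4, -233.6,  248.3]), 'toolx': np.float64(0.2728), 'want': np.float64(1.4242), 'tilt': array([ 1.e-04, -1.e-04, -1.e+00]), 'F': array([-0.6,  0.4,  0.2]), 'w': 0.08531855793305289}
[ 4.41060068e+02 -3.45855000e+02  3.19507108e-01] [ 9.23360962e+01 -3.72556787e+02 -3.06723376e-02]
scene [-0.01159661  0.02037653] [0.09855414 0.0742019 ]Traceback (most recent call last):
  File "<stdin>", line 7, in <module>
IndexError: list index out of range
```

Emit:
play_rows:
  targets:
    - {"hand":0.35,"tx":28,"ty":-22}
    - {"hand":0.35,"tx":28,"ty":-22}
    - {"hand":0.35,"tx":28,"ty":-22}
    - {"hand":0.35,"tx":28,"ty":-22}
    - {"hand":0.35,"tx":28,"ty":-22}
    - {"hand":0.35,"tx":28,"ty":-22}
    - {"hand":0.35,"tx":28,"ty":-22}
    - {"hand":0.35,"tx":28,"ty":-22}
    - {"hand":0.35,"tx":28,"ty":-22}
    - {"hand":0.35,"tx":28,"ty":-22}
    - {"hand":0.35,"tx":28,"ty":-22}
    - {"hand":0.35,"tx":28,"ty":-22}
    - {"hand":0.35,"tx":28,"ty":-22}
    - {"hand":0.35,"tx":28,"ty":-22}
    - {"hand":0.35,"tx":28,"ty":-22}
    - {"hand":0.35,"tx":21,"ty":-16}

```text
invalid input
```

Emit:
play_rows:
  targets:
    - {"hand":0.35,"tx":7,"ty":-28}
    - {"hand":0.35,"tx":7,"ty":-28}
    - {"hand":0.35,"tx":7,"ty":-28}
    - {"hand":0.35,"tx":7,"ty":-28}
    - {"hand":0.35,"tx":7,"ty":-28}
    - {"hand":0.35,"tx":7,"ty":-28}
    - {"hand":0.35,"tx":7,"ty":-28}
    - {"hand":0.35,"tx":7,"ty":-28}
    - {"hand":0.35,"tx":7,"ty":-28}
    - {"hand":0.35,"tx":7,"ty":-28}
    - {"hand":0.35,"tx":7,"ty":-28}
    - {"hand":0.35,"tx":7,"ty":-28}
    - {"hand":0.35,"turn":-0.14}
    - {"hand":0.35,"turn":-0.14}
    - {"hand":0.35,"turn":-0.14}
    - {"hand":0.35,"turn":-0.14}
    - {"hand":0.35,"turn":-0.14}
    - {"hand":0.35,"turn":-0.14}
    - {"hand":0.35,"turn":-0.14}
    - {"hand":0.35,"turn":-0.14}

```text
invalid input
```

```bash
python3 - <<'E'
from h import *
L=np.load("L.npy");print(where(L),arm.tip_extent)
s=arm.sense();A=led(L,[-.103,-.039]);print(w2t(np.r_[A,.1]-s["ee_pos"]),np.round(s["joints"],2))
E
```

```text
{'t': 1.0, 'ledge': array([ 773.4, -233.6,  248.4]), 'toolx': np.float64(0.2728), 'want': np.float64(1.4242), 'tilt': array([ 1.e-04, -1.e-04, -1.e+00]), 'F': array([ 0.1, -1.5,  0.8]), 'w': 0.08508009647846843} 0.017
[ 534.61088916 -721.1794116   148.29293564] [ 1.28  0.33 -0.06  1.46  0.02  1.35 -0.09]
```

Emit:
play_rows:
  targets:
    - {"hand":0.35,"tx":28,"ty":-22,"tz":0,"turn":0}
    - {"hand":0.35,"tx":28,"ty":-22,"tz":0,"turn":0}
    - {"hand":0.35,"tx":28,"ty":-22,"tz":0,"turn":0}
    - {"hand":0.35,"tx":28,"ty":-22,"tz":0,"turn":0}
    - {"hand":0.35,"tx":28,"ty":-22,"tz":0,"turn":0}
    - {"hand":0.35,"tx":28,"ty":-22,"tz":0,"turn":0}
    - {"hand":0.35,"tx":28,"ty":-22,"tz":0,"turn":0}
    - {"hand":0.35,"tx":28,"ty":-22,"tz":0,"turn":0}
    - {"hand":0.35,"tx":28,"ty":-22,"tz":0,"turn":0}
    - {"hand":0.35,"tx":28,"ty":-22,"tz":0,"turn":0}
    - {"hand":0.35,"tx":28,"ty":-22,"tz":0,"turn":0}
    - {"hand":0.35,"tx":28,"ty":-22,"tz":0,"turn":0}
    - {"hand":0.35,"tx":28,"ty":-22,"tz":0,"turn":0}
    - {"hand":0.35,"tx":28,"ty":-22,"tz":0,"turn":0}
    - {"hand":0.35,"tx":28,"ty":-22,"tz":0,"turn":0}
    - {"hand":0.35,"tx":21,"ty":-16,"tz":0,"turn":0}

```text
clock: 2.6
ee_pos: [0.501, -0.1476, 0.2486]
eef_rot: [0.991, 0.137, 0.0, -0.0]
force: [-0.6, -0.3, 0.5]
grip_width: 0.03
```

Emit:
play_rows:
  targets:
    - {"hand":0.35,"tx":8,"ty":-31,"tz":0,"turn":0}
    - {"hand":0.35,"tx":8,"ty":-31,"tz":0,"turn":0}
    - {"hand":0.35,"tx":8,"ty":-31,"tz":0,"turn":0}
    - {"hand":0.35,"tx":8,"ty":-31,"tz":0,"turn":0}
    - {"hand":0.35,"tx":8,"ty":-31,"tz":0,"turn":0}
    - {"hand":0.35,"tx":8,"ty":-31,"tz":0,"turn":0}
    - {"hand":0.35,"tx":8,"ty":-31,"tz":0,"turn":0}
    - {"hand":0.35,"tx":8,"ty":-31,"tz":0,"turn":0}
    - {"hand":0.35,"tx":8,"ty":-31,"tz":0,"turn":0}
    - {"hand":0.35,"tx":8,"ty":-31,"tz":0,"turn":0}
    - {"hand":0.35,"tx":8,"ty":-31,"tz":0,"turn":0}
    - {"hand":0.35,"tx":8,"ty":-31,"tz":0,"turn":0}
    - {"hand":0.35,"tx":0,"ty":0,"tz":0,"turn":-0.144}
    - {"hand":0.35,"tx":0,"ty":0,"tz":0,"turn":-0.144}
    - {"hand":0.35,"tx":0,"ty":0,"tz":0,"turn":-0.144}
    - {"hand":0.35,"tx":0,"ty":0,"tz":0,"turn":-0.144}
    - {"hand":0.35,"tx":0,"ty":0,"tz":0,"turn":-0.144}
    - {"hand":0.35,"tx":0,"ty":0,"tz":0,"turn":-0.144}
    - {"hand":0.35,"tx":0,"ty":0,"tz":0,"turn":-0.144}
    - {"hand":0.35,"tx":0,"ty":0,"tz":0,"turn":-0.144}

```text
clock: 4.6
ee_pos: [0.4922, 0.2341, 0.2484]
eef_rot: [0.755, 0.656, 0.0, 0.0]
force: [0.0, -1.3, -0.2]
grip_width: 0.0297
```

```bash
python3 - <<'E'
from h import *
L=np.load("L.npy");print(where(L),arm.tip_extent)
s=arm.sense();A=led(L,[-.103,-.039]);print(w2t(np.r_[A,.1]-s["ee_pos"]),np.round(s["joints"],2))
f=arm.grab_frame("wrist");cv2.imwrite("pics/w1.png",f[:,:,::-1])
E
```

```text
{'t': 4.6, 'ledge': array([-101. ,  -35.5,  248.4]), 'toolx': np.float64(1.4305), 'want': np.float64(1.4242), 'tilt': array([ 3.e-04, -2.e-04, -1.e+00]), 'F': array([ 0. , -1.3, -0.2]), 'w': 0.029711710739924253} 0.017
[  2.06320325  -3.55726946 148.36325157] [ 0.3   0.29 -0.97  1.64  0.24  1.35 -0.85]
```

View pics/w1.png

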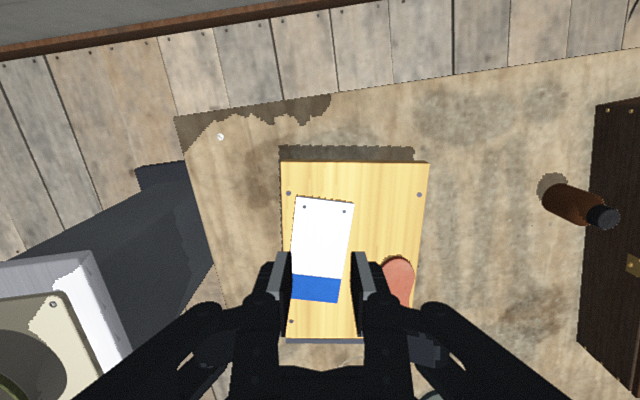

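```bash
python3 - <<'E'
import cv2
x=cv2.imread("pics/w1.png")[150:350,265:445];cv2.imwrite("pics/w1z.png",cv2.resize(x,None,fx=3,fy=3,interpolation=cv2.INTER_CUBIC))
E
```

```text
(no output)
```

View pics/w1z.png

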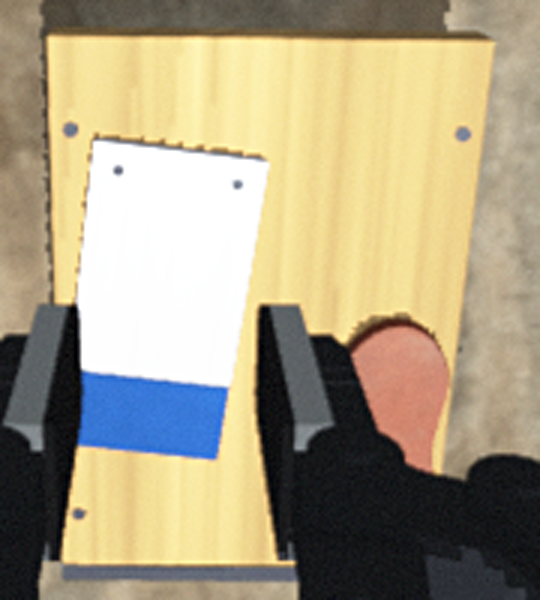

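```bash
python3 - <<'E'
from fit import *
t=cam("top");s=cam("scene");w=cam("wrist",arm.sense())
Lt=un([(641,160),(583,492),(145,72),(78,405)],5,(205,170))
Ls=un([(398,28),(667,200),(35,340),(308,562)],3.7,(220,190))
Lw=un([(62,580),(493,41),(48,37)],3,(265,150))
Pw=un([(268,158),(92,141),(79,445),(216,460),(230,388),(82,373)],3,(265,150))
L0=np.load("L.npy")
L,r=fit([(w,[1,2,3],Lw)],LE,.045,L0);print(L.round(4),r.round(2).tolist())
P,q=fit([(w,list(range(6)),Pw)],PL,.051,[.4764,.1485,-1.835]);print(P.round(4),q.round(1).tolist(),rel(L,P))
L,r=fit([(w,[1,2,3],Lw),(t,[0,1,2,3],Lt),(s,[0,1,2,3],Ls)],LE,.045,L0);print(L.round(4),r.round(1).tolist())
E
```

```text
[ 0.5136  0.1268 -1.7135] [[0.05, 0.19], [0.84, 0.15], [-0.94, -0.17]]
[ 0.4786  0.1471 -1.8061] [[-0.0, 0.5], [0.1, 0.4], [-3.8, 0.4], [2.7, -0.0], [1.7, -0.8], [-2.8, -0.6]] [-0.01513011 -0.03747767 -0.09252207]
[ 0.5131  0.1277 -1.7151] [[-0.5, -0.4], [0.6, -0.5], [-1.3, -1.0], [0.8, -0.8], [1.2, 0.7], [-0.1, 0.3], [0.0, 0.8], [0.3, -1.2], [0.2, -2.3], [-1.2, -1.6], [0.0, -0.1]]
```

Emit:
play_rows:
  targets:
    - {"hand":0.35,"tx":2,"ty":-3.6,"tz":24,"turn":0.005}
    - {"hand":0.35,"tx":0,"ty":0,"tz":24,"turn":0}
    - {"hand":0.35,"tx":0,"ty":0,"tz":24,"turn":0}
    - {"hand":0.35,"tx":0,"ty":0,"tz":24,"turn":0}
    - {"hand":0.35,"tx":0,"ty":0,"tz":24,"turn":0}
    - {"hand":0.35,"tx":0,"ty":0,"tz":24,"turn":0}
    - {"hand":0.35,"tx":0,"ty":0,"tz":20,"turn":0}
    - {"hand":0.35,"tx":0,"ty":0,"tz":11,"turn":0}
    - {"hand":0.35,"tx":0,"ty":0,"tz":0,"turn":0}

```text
clock: 5.55
ee_pos: [0.4882, 0.2363, 0.0722]
eef_rot: [0.759, 0.651, -0.001, -0.0]
force: [0.7, 0.4, 0.2]
grip_width: 0.03
```

```bash
python3 - <<'E'
from h import *
L=np.array([.5128,.1285,-1.7165]);np.save("L.npy",L);print(where(L))
f=arm.grab_frame("wrist");cv2.imwrite("pics/w2.png",f[:,:,::-1])
f=arm.grab_frame("scene");cv2.imwrite("pics/s2.png",cv2.resize(f[190:350,210:420,::-1],None,fx=3.7,fy=3.7))
E
```

```text
{'t': 5.55, 'ledge': array([-103.1,  -40. ,   72.2]), 'toolx': np.float64(1.4183), 'want': np.float64(1.4251), 'tilt': array([-1.9e-03, -7.0e-04, -1.0e+00]), 'F': array([0.7, 0.4, 0.2]), 'w': 0.029977096252889045}
```

View pics/w2.png

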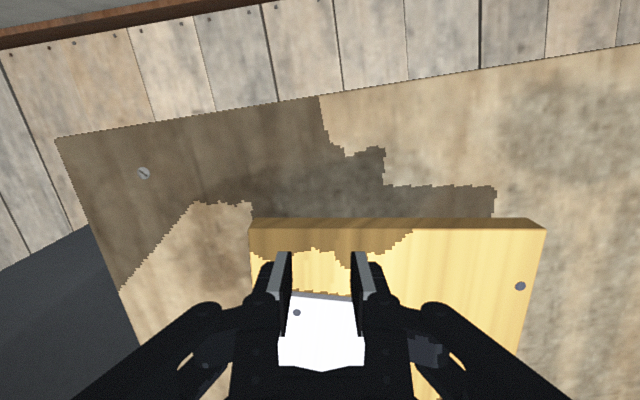

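View pics/s2.png

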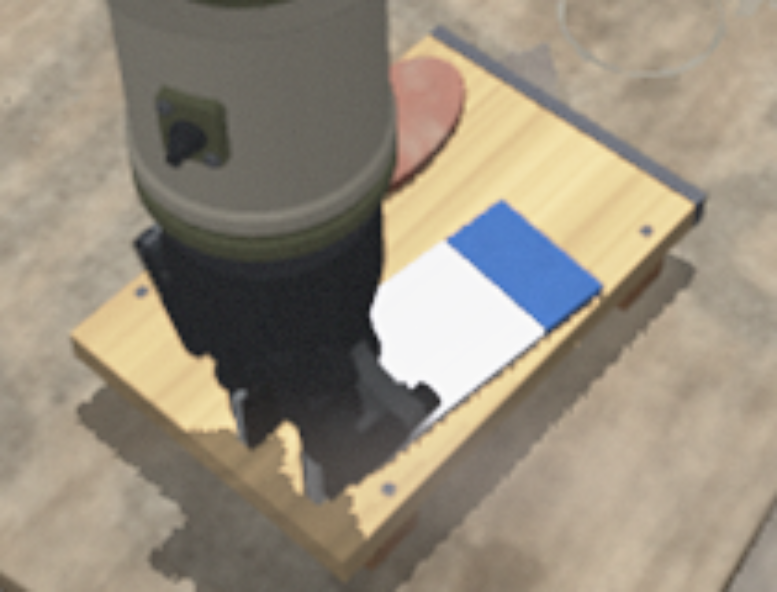

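Emit:
play_rows:
  targets:
    - {"hand":0.35,"tx":0,"ty":1,"tz":2,"turn":-0.006}
    - {"hand":0.35,"tx":0,"ty":0,"tz":2,"turn":0}
    - {"hand":0.35,"tx":0,"ty":0,"tz":2,"turn":0}
    - {"hand":0.35,"tx":0,"ty":0,"tz":2,"turn":0}
    - {"hand":0.35,"tx":0,"ty":0,"tz":0,"turn":0}

```text
clock: 6.15
ee_pos: [0.4897, 0.2365, 0.0651]
eef_rot: [0.756, 0.654, -0.0, 0.0]
force: [0.3, -0.0, -0.1]
grip_width: 0.0299
```

Emit:
play_rows:
  targets:
    - {"hand":0.35,"tx":0,"ty":0,"tz":1,"turn":0}
    - {"hand":0.35,"tx":0,"ty":0,"tz":1,"turn":0}
    - {"hand":0.35,"tx":0,"ty":0,"tz":0,"turn":0}

```text
clock: 6.45
ee_pos: [0.4898, 0.2365, 0.0632]
eef_rot: [0.756, 0.654, -0.0, 0.0]
force: [0.4, -0.4, -0.1]
grip_width: 0.0297
```

Emit:
play_rows:
  targets:
    - {"hand":0.35,"tx":0,"ty":0,"tz":1,"turn":0}
    - {"hand":0.35,"tx":0,"ty":0,"tz":0,"turn":0}

```text
clock: 6.65
ee_pos: [0.4898, 0.2365, 0.0622]
eef_rot: [0.756, 0.654, -0.0, 0.0]
force: [0.1, 0.1, -0.3]
grip_width: 0.0299
```

Emit:
play_rows:
  targets:
    - {"hand":0.35,"tx":0,"ty":0,"tz":1,"turn":0}
    - {"hand":0.35,"tx":0,"ty":0,"tz":0,"turn":0}

```text
clock: 6.85
ee_pos: [0.4899, 0.2366, 0.0617]
eef_rot: [0.756, 0.654, 0.0, 0.0]
force: [-2.1, -0.6, 7.3]
grip_width: 0.0294
```

Emit:
play_rows:
  targets:
    - {"hand":0.35,"tx":0,"ty":0,"tz":-2.5,"turn":0}
    - {"hand":0.35,"tx":-4,"ty":0,"tz":0,"turn":0}
    - {"hand":0.35,"tx":-4,"ty":0,"tz":0,"turn":0}
    - {"hand":0.35,"tx":-4,"ty":0,"tz":0,"turn":0}
    - {"hand":0.35,"tx":-4,"ty":0,"tz":0,"turn":0}
    - {"hand":0.35,"tx":-4,"ty":0,"tz":0,"turn":0}
    - {"hand":0.35,"tx":-4,"ty":0,"tz":0,"turn":0}
    - {"hand":0.35,"tx":-4,"ty":0,"tz":0,"turn":0}
    - {"hand":0.35,"tx":-4,"ty":0,"tz":0,"turn":0}
    - {"hand":0.35,"tx":-4,"ty":0,"tz":0,"turn":0}
    - {"hand":0.35,"tx":-4,"ty":0,"tz":0,"turn":0}
    - {"hand":0.35,"tx":-4,"ty":0,"tz":0,"turn":0}
    - {"hand":0.35,"tx":-4,"ty":0,"tz":0,"turn":0}
    - {"hand":0.35,"tx":-4,"ty":0,"tz":0,"turn":0}
    - {"hand":0.35,"tx":-4,"ty":0,"tz":0,"turn":0}

```text
clock: 8.35
ee_pos: [0.4817, 0.1808, 0.0638]
eef_rot: [0.756, 0.654, 0.0, 0.0]
force: [-0.1, 0.6, -0.4]
grip_width: 0.0297
```

```bash
python3 - <<'E'
from h import *
L=np.load("L.npy");print(where(L))
f=arm.grab_frame("wrist");cv2.imwrite("pics/w3.png",f[:,:,::-1])
f=arm.grab_frame("scene");cv2.imwrite("pics/s3.png",cv2.resize(f[190:350,210:420,::-1],None,fx=3.7,fy=3.7))
E
```

```text
{'t': 8.35, 'ledge': array([-47.3, -38.3,  63.8]), 'toolx': np.float64(1.4258), 'want': np.float64(1.4251), 'tilt': array([ 1.e-04, -1.e-04, -1.e+00]), 'F': array([-0.1,  0.6, -0.4]), 'w': 0.02974337723814586}
```

View pics/w3.png

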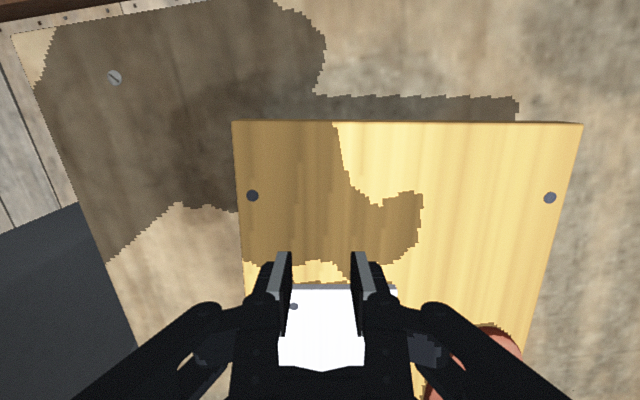

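View pics/s3.png

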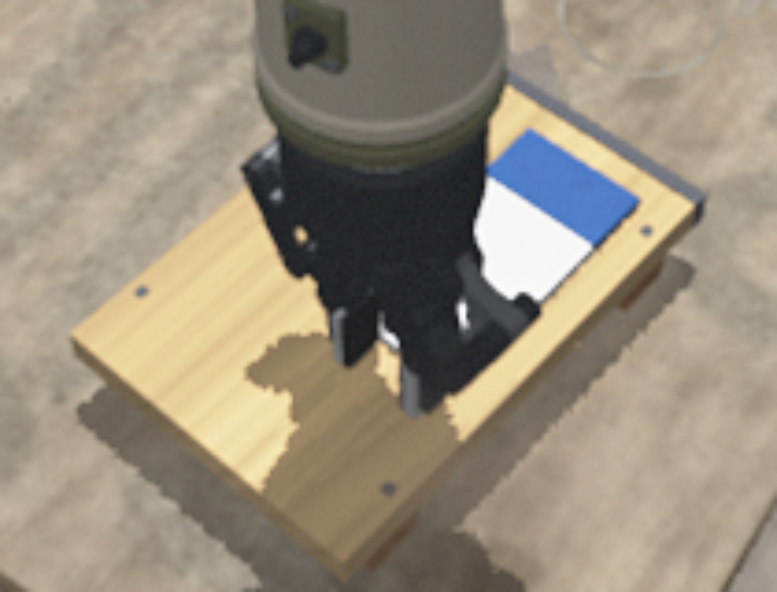

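Emit:
play_rows:
  targets:
    - {"hand":0.35,"tx":-4,"ty":0,"tz":0,"turn":0}
    - {"hand":0.35,"tx":-4,"ty":0,"tz":0,"turn":0}
    - {"hand":0.35,"tx":-4,"ty":0,"tz":0,"turn":0}
    - {"hand":0.35,"tx":-4,"ty":0,"tz":0,"turn":0}
    - {"hand":0.35,"tx":-4,"ty":0,"tz":0,"turn":0}
    - {"hand":0.35,"tx":-4,"ty":0,"tz":0,"turn":0}
    - {"hand":0.35,"tx":-4,"ty":0,"tz":0,"turn":0}
    - {"hand":0.35,"tx":-4,"ty":0,"tz":0,"turn":0}
    - {"hand":0.35,"tx":-4,"ty":0,"tz":0,"turn":0}
    - {"hand":0.35,"tx":-4,"ty":0,"tz":0,"turn":0}
    - {"hand":0.35,"tx":-4,"ty":0,"tz":0,"turn":0}
    - {"hand":0.35,"tx":-4,"ty":0,"tz":0,"turn":0}
    - {"hand":0.35,"tx":0,"ty":0,"tz":0,"turn":0}

```text
clock: 9.75
ee_pos: [0.4747, 0.1328, 0.0637]
eef_rot: [0.757, 0.654, -0.0, 0.0]
force: [-0.3, 0.2, -0.3]
grip_width: 0.03
```

```bash
python3 - <<'E'
from h import *
L=np.load("L.npy");print(where(L))
f=arm.grab_frame("top");cv2.imwrite("pics/t4.png",cv2.resize(f[170:285,205:345,::-1],None,fx=5,fy=5,interpolation=cv2.INTER_CUBIC))
f=arm.grab_frame("scene");cv2.imwrite("pics/s4.png",cv2.resize(f[190:350,220:410,::-1],None,fx=3.7,fy=3.7,interpolation=cv2.INTER_CUBIC))
E
```

```text
{'t': 9.75, 'ledge': array([  1.3, -38.3,  63.7]), 'toolx': np.float64(1.425), 'want': np.float64(1.4251), 'tilt': array([-2.e-04, -7.e-04, -1.e+00]), 'F': array([-0.3,  0.2, -0.3]), 'w': 0.030022462999814502}
```

View pics/t4.png

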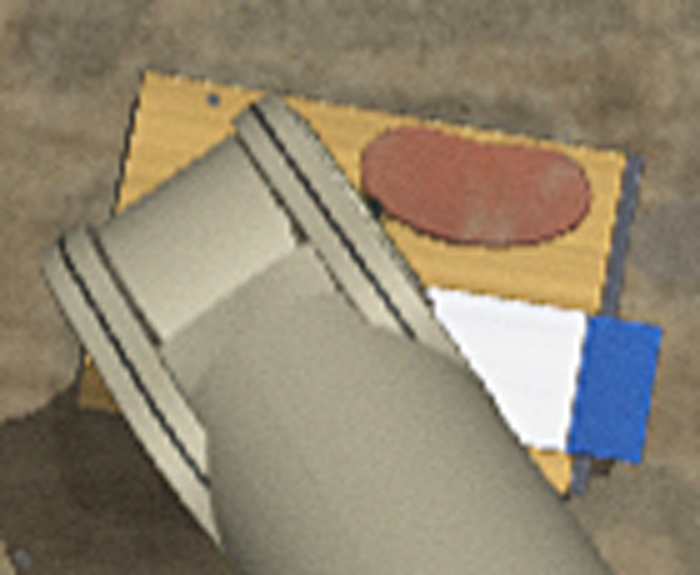

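View pics/s4.png

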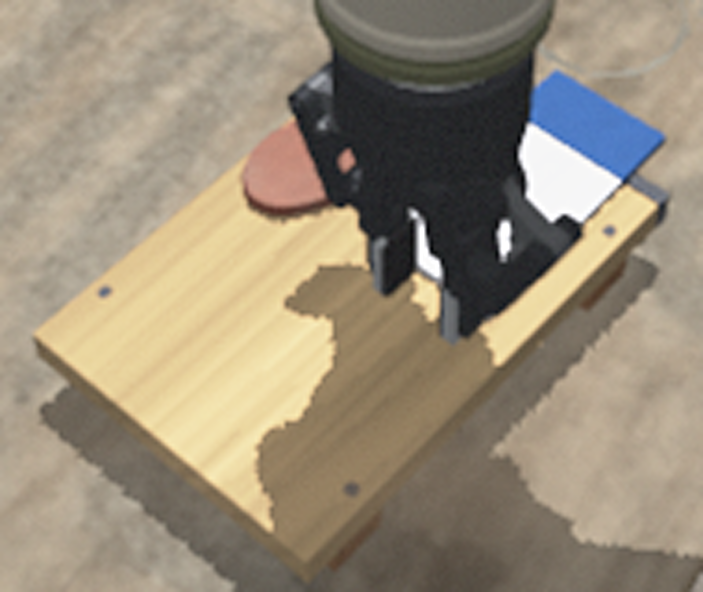

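```bash
python3 - <<'E'
from fit import *
t=cam("top");s=cam("scene")
Lt=un([(641,160),(583,492),(145,72),(78,405)],5,(205,170));Ls=un([(398,28),(667,200),(35,340),(308,562)],3.7,(220,190))
Pt=un([(641,463),(662,326),(588,315),(569,450)],5,(205,170)); Ps=un([(665,134),(558,72),(621,180)],3.7,(220,190))
a=[0,1,2,3]
L1,_=fit([(t,a,Lt)],LE,.045,[.52,.145,-1.75]);L2,_=fit([(s,a,Ls)],LE,.045,[.52,.145,-1.75])
P1,q1=fit([(t,[2,3,4,5],Pt)],PL,.051,[.47,.05,-1.72]);P2,q2=fit([(s,[2,3,5],Ps)],PL,.051,[.47,.05,-1.72])
print(L1,P1,rel(L1,P1).round(4),q1.round(1).tolist());print(L2,P2,rel(L2,P2).round(4),q2.round(1).tolist());print(rel(np.load("L.npy"),P1),rel(np.load("L.npy"),P2))
E
```

```text
[ 0.51370721  0.12881686 -1.72238013] [ 0.47191355  0.0564552  -1.70057014] [ 0.0778 -0.0304  0.0218] [[0.3, 0.0], [0.1, -0.1], [-0.0, -0.2], [-0.4, 0.3]]
[ 0.51170331  0.12958209 -1.71498566] [ 0.4714818   0.05581451 -1.71863477] [ 0.0788 -0.0292 -0.0036] [[0.4, 0.5], [-0.6, -1.1], [0.1, 0.2]]
[ 0.07721766 -0.02999313  0.01592986] [ 0.07791425 -0.03032728 -0.00213477]
```

Emit:
play_rows:
  targets:
    - {"hand":0.35,"tx":-3,"ty":0,"tz":0,"turn":0}
    - {"hand":0.35,"tx":-3,"ty":0,"tz":0,"turn":0}
    - {"hand":0.35,"tx":-2,"ty":0,"tz":0,"turn":0}
    - {"hand":0.35,"tx":-1,"ty":0,"tz":0,"turn":0}
    - {"hand":0.35,"tx":0,"ty":0,"tz":0,"turn":0}
    - {"hand":0.35,"tx":8,"ty":0,"tz":0,"turn":0}
    - {"hand":0.35,"tx":16,"ty":0,"tz":0,"turn":0}
    - {"hand":0.35,"tx":0,"ty":0,"tz":-25,"turn":0}
    - {"hand":0.82,"tx":20,"ty":0,"tz":-40,"turn":0}
    - {"hand":0.82,"tx":30,"ty":0,"tz":-40,"turn":0}
    - {"hand":0.82,"tx":30,"ty":0,"tz":-25,"turn":0}
    - {"hand":0.82,"tx":0,"ty":0,"tz":0,"turn":0}

```text
clock: 11.05
ee_pos: [0.4891, 0.2335, 0.1978]
eef_rot: [0.755, 0.656, 0.003, 0.0]
force: [1.0, 0.3, -0.6]
grip_width: 0.0702
```

```bash
python3 - <<'E'
from h import *
L=np.load("L.npy");print(where(L))
f=arm.grab_frame("top");cv2.imwrite("pics/t5.png",cv2.resize(f[170:285,205:345,::-1],None,fx=5,fy=5,interpolation=cv2.INTER_CUBIC))
f=arm.grab_frame("scene");cv2.imwrite("pics/s5.png",cv2.resize(f[190:350,220:410,::-1],None,fx=3.7,fy=3.7,interpolation=cv2.INTER_CUBIC))
f=arm.grab_frame("wrist");cv2.imwrite("pics/w5.png",f[:,:,::-1])
E
```

```text
{'t': 11.05, 'ledge': array([-100.4,  -38.7,  197.8]), 'toolx': np.float64(1.4309), 'want': np.float64(1.4251), 'tilt': array([ 0.0054,  0.0044, -1.    ]), 'F': array([ 1. ,  0.3, -0.6]), 'w': 0.07018692689043148}
```

View pics/t5.png

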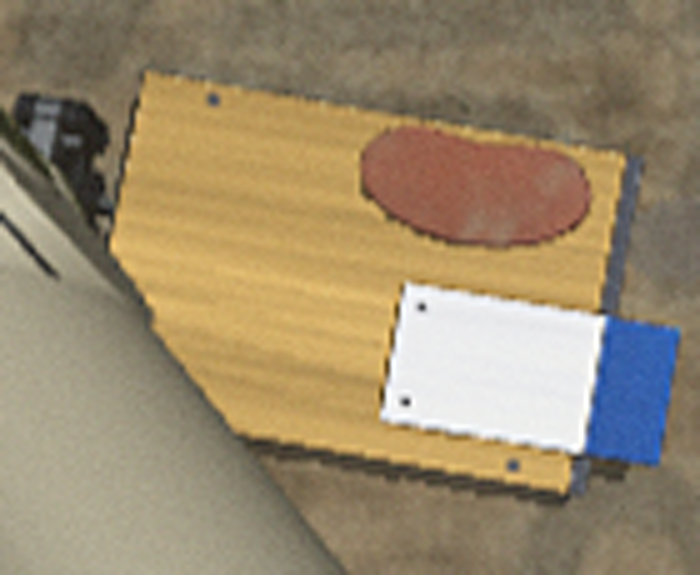

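View pics/s5.png

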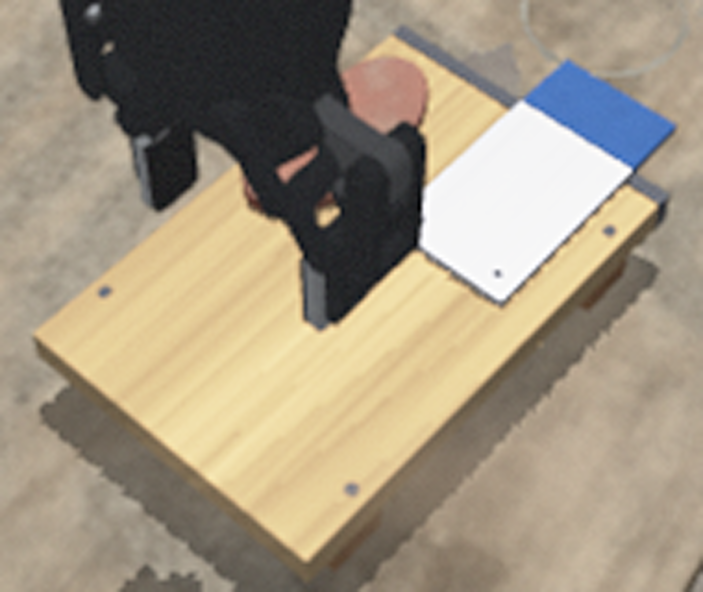

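View pics/w5.png

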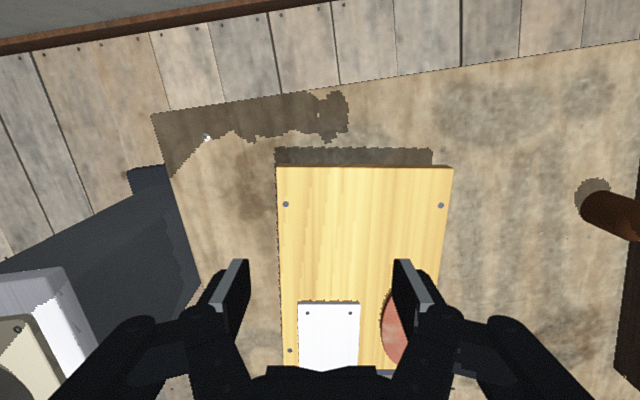

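```bash
cat > m5.py <<'E'
from fit import *
t=cam("top");s=cam("scene")
Lt=un([(641,160),(583,492),(145,72),(78,405)],5,(205,170));Ls=un([(398,28),(667,200),(35,340),(308,562)],3.7,(220,190))
L1,_=fit([(t,[0,1,2,3],Lt)],LE,.045,[.52,.145,-1.75]);L2,_=fit([(s,[0,1,2,3],Ls)],LE,.045,[.52,.145,-1.75])
LM=np.load("L.npy")
E
python3 - <<'E'
from m5 import *
Pt=un([(403,284),(382,420),(658,464),(680,329),(607,316),(586,452)],5,(205,170)); Ps=un([(502,303),(676,127),(569,60),(524,101),(631,170)],3.7,(220,190))
P1,q1=fit([(t,range(6),Pt)],PL,.051,[.47,.05,-1.72]);P2,q2=fit([(s,[1,2,3,4,5],Ps)],PL,.051,[.47,.05,-1.72])
print(P1,rel(L1,P1).round(4),q1.round(1).tolist());print(P2,rel(L2,P2).round(4),q2.round(1).tolist());print(rel(LM,P1),rel(LM,P2))
k=un([(490,246),(530,244),(560,233),(580,215),(591,190)],5,(205,170));print([rel(LM,np.r_[p[:2],0])[:2].round(4).tolist() for p in back(t,k,.050)])
s_=arm.sense();A=led(LM,[.089,-.030]);print(w2t(np.r_[A,.12]-s_["ee_pos"]))
E
```

```text
[ 0.47157403  0.04817792 -1.70632807] [ 0.0861 -0.0295  0.0161] [[0.2, -0.1], [-0.3, 0.1], [0.4, 0.2], [0.2, -0.3], [-0.2, -0.1], [-0.3, 0.2]]
[ 0.46955525  0.04799143 -1.72004627] [ 0.0868 -0.03   -0.0051] [[-0.2, -0.2], [0.6, -0.1], [-0.4, -0.2], [-0.5, 0.0], [0.6, 0.3]]
[ 0.08545653 -0.02912728  0.01017193] [ 0.08593415 -0.03109759 -0.00354627]
[[0.0564, 0.0262], [0.0746, 0.0302], [0.0875, 0.0376], [0.0953, 0.0475], [0.0984, 0.0599]]
[-183.15254015    8.60405828   73.12088661]
```

Emit:
play_rows:
  targets:
    - {"hand":0.9,"tx":-23,"ty":1,"tz":0,"turn":0.006}
    - {"hand":0.9,"tx":-23,"ty":1,"tz":0,"turn":0}
    - {"hand":0.9,"tx":-23,"ty":1,"tz":0,"turn":0}
    - {"hand":0.9,"tx":-23,"ty":1,"tz":0,"turn":0}
    - {"hand":0.9,"tx":-23,"ty":1,"tz":0,"turn":0}
    - {"hand":0.9,"tx":-23,"ty":1,"tz":0,"turn":0}
    - {"hand":0.9,"tx":-23,"ty":1,"tz":20,"turn":0}
    - {"hand":0.9,"tx":-23,"ty":1,"tz":30,"turn":0}
    - {"hand":0.9,"tx":-2,"ty":1,"tz":30,"turn":0}
    - {"hand":0.9,"tx":0,"ty":0,"tz":0,"turn":0}
    - {"hand":0.9,"tx":0,"ty":0,"tz":0,"turn":0}

```text
clock: 12.3
ee_pos: [0.469, 0.0424, 0.1137]
eef_rot: [0.759, 0.652, -0.001, -0.001]
force: [0.2, 1.2, 1.6]
grip_width: 0.0769
```

```bash
python3 - <<'E'
from h import *
L=np.load("L.npy");print(where(L))
f=arm.grab_frame("wrist");cv2.imwrite("pics/w6.png",f[:,:,::-1])
E
```

```text
{'t': 12.3, 'ledge': array([ 91.5, -30.9, 113.7]), 'toolx': np.float64(1.4196), 'want': np.float64(1.4251), 'tilt': array([-1.8e-03,  6.0e-04, -1.0e+00]), 'F': array([0.2, 1.2, 1.6]), 'w': 0.07688920584346974}
```

View pics/w6.png

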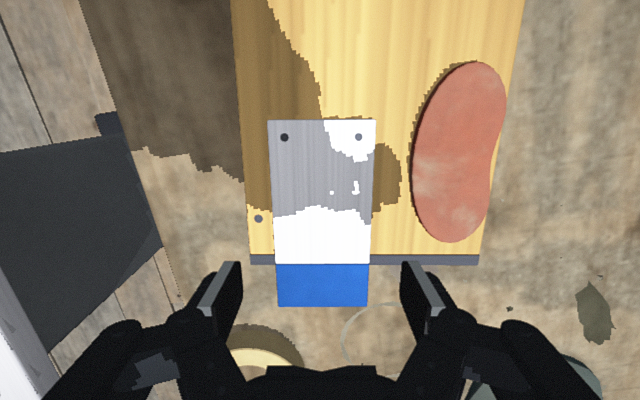

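Emit:
play_rows:
  targets:
    - {"hand":0.9,"tx":5,"ty":0,"tz":15,"turn":-0.005}
    - {"hand":0.9,"tx":0,"ty":0,"tz":15,"turn":0}
    - {"hand":0.9,"tx":0,"ty":0,"tz":12,"turn":0}
    - {"hand":0.9,"tx":0,"ty":0,"tz":4,"turn":0}
    - {"hand":0.9,"tx":0,"ty":0,"tz":0,"turn":0}

```text
clock: 12.85
ee_pos: [0.4698, 0.0475, 0.067]
eef_rot: [0.757, 0.654, -0.0, -0.001]
force: [-0.9, 0.9, -0.0]
grip_width: 0.0766
```

```bash
python3 - <<'E'
from h import *
L=np.load("L.npy");print(where(L))
f=arm.grab_frame("wrist");cv2.imwrite("pics/w7.png",f[:,:,::-1])
f=arm.grab_frame("scene");cv2.imwrite("pics/s7.png",cv2.resize(f[170:330,230:420,::-1],None,fx=3.7,fy=3.7,interpolation=cv2.INTER_CUBIC))
E
```

```text
{'t': 12.85, 'ledge': array([ 86.4, -30.8,  67. ]), 'toolx': np.float64(1.4252), 'want': np.float64(1.4251), 'tilt': array([-1.6e-03,  3.0e-04, -1.0e+00]), 'F': array([-0.9,  0.9, -0. ]), 'w': 0.07656393236003058}
```

View pics/w7.png

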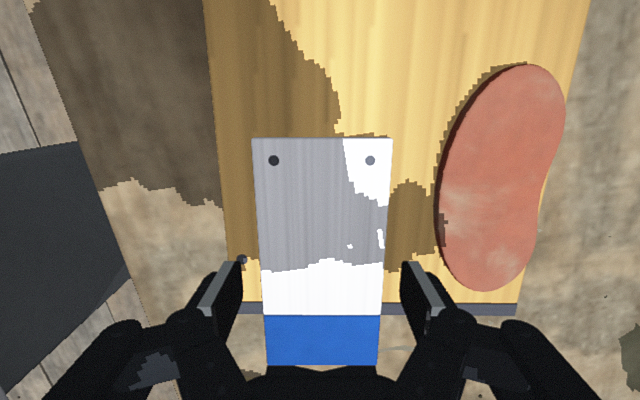

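View pics/s7.png

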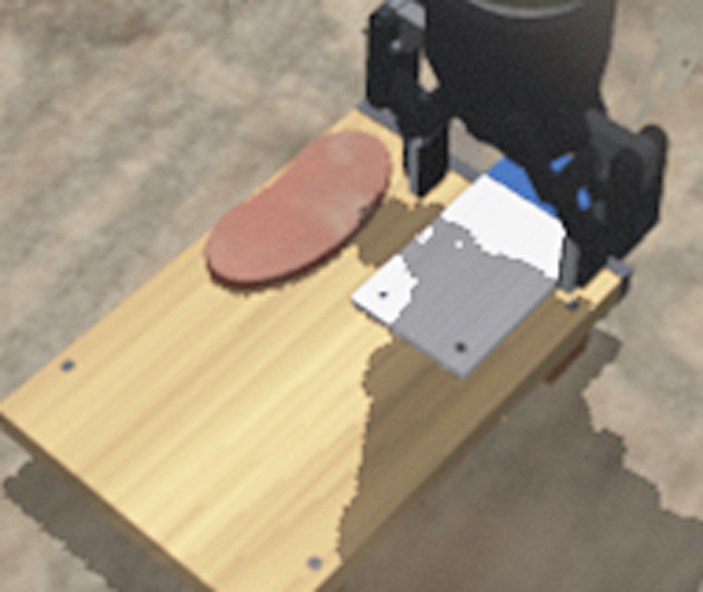

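Emit:
play_rows:
  targets:
    - {"hand":0.9,"tx":0,"ty":0,"tz":3,"turn":0}
    - {"hand":0.9,"tx":0,"ty":0,"tz":3,"turn":0}
    - {"hand":0.9,"tx":0,"ty":0,"tz":2,"turn":0}
    - {"hand":0.9,"tx":0,"ty":0,"tz":0,"turn":0}

```text
clock: 13.35
ee_pos: [0.4702, 0.0473, 0.0596]
eef_rot: [0.757, 0.654, -0.0, -0.0]
force: [-0.5, 0.9, 0.2]
grip_width: 0.0769
```

Emit:
play_rows:
  targets:
    - {"hand":0.9,"tx":0,"ty":0,"tz":1,"turn":0}
    - {"hand":0.9,"tx":0,"ty":0,"tz":1,"turn":0}
    - {"hand":0.9,"tx":0,"ty":0,"tz":0,"turn":0}

```text
clock: 13.65
ee_pos: [0.4703, 0.0473, 0.0577]
eef_rot: [0.757, 0.654, -0.0, 0.0]
force: [-0.1, 1.3, -0.2]
grip_width: 0.0769
```

Emit:
play_rows:
  targets:
    - {"hand":0.9,"tx":0,"ty":0,"tz":1,"turn":0}
    - {"hand":0.9,"tx":0,"ty":0,"tz":1,"turn":0}
    - {"hand":0.9,"tx":0,"ty":0,"tz":0,"turn":0}

```text
clock: 13.95
ee_pos: [0.4702, 0.0474, 0.0557]
eef_rot: [0.757, 0.654, -0.0, -0.0]
force: [0.1, -0.2, -0.7]
grip_width: 0.0768
```

Emit:
play_rows:
  targets:
    - {"hand":0.9,"tx":0,"ty":0,"tz":1,"turn":0}
    - {"hand":0.9,"tx":0,"ty":0,"tz":1,"turn":0}
    - {"hand":0.9,"tx":0,"ty":0,"tz":0,"turn":0}

```text
clock: 14.25
ee_pos: [0.4703, 0.0474, 0.0537]
eef_rot: [0.757, 0.654, -0.0, -0.0]
force: [-0.0, 0.3, 0.0]
grip_width: 0.077
```

Emit:
play_rows:
  targets:
    - {"hand":0.9,"tx":0,"ty":0,"tz":1,"turn":0}
    - {"hand":0.9,"tx":0,"ty":0,"tz":0,"turn":0}

```text
clock: 14.45
ee_pos: [0.4703, 0.0474, 0.0527]
eef_rot: [0.757, 0.654, -0.0, 0.0]
force: [0.5, 0.3, 0.8]
grip_width: 0.0767
```

Emit:
play_rows:
  targets:
    - {"hand":0.9,"tx":0,"ty":0,"tz":1,"turn":0}
    - {"hand":0.9,"tx":0,"ty":0,"tz":0,"turn":0}

```text
clock: 14.65
ee_pos: [0.4704, 0.0474, 0.0522]
eef_rot: [0.757, 0.654, -0.0, 0.0]
force: [-2.7, -1.3, 6.8]
grip_width: 0.077
```

Emit:
play_rows:
  targets:
    - {"hand":0.9,"tx":0,"ty":0,"tz":-2.3,"turn":0}
    - {"hand":0.9,"tx":0,"ty":-2,"tz":0,"turn":0}
    - {"hand":0.9,"tx":0,"ty":-2,"tz":0,"turn":0}
    - {"hand":0.9,"tx":0,"ty":-2,"tz":0,"turn":0}
    - {"hand":0.9,"tx":0,"ty":-2,"tz":0,"turn":0}
    - {"hand":0.9,"tx":0,"ty":-2,"tz":0,"turn":0}
    - {"hand":0.9,"tx":0,"ty":0,"tz":0,"turn":0}

```text
clock: 15.35
ee_pos: [0.4602, 0.0488, 0.0541]
eef_rot: [0.757, 0.654, -0.0, 0.0]
force: [0.4, -0.7, -0.1]
grip_width: 0.0771
```

```bash
python3 - <<'E'
from h import *
L=np.load("L.npy");print(where(L))
f=arm.grab_frame("wrist");cv2.imwrite("pics/w8.png",f[:,:,::-1])
E
```

```text
{'t': 15.35, 'ledge': array([ 86.5, -40.5,  54.1]), 'toolx': np.float64(1.4249), 'want': np.float64(1.4251), 'tilt': array([ 0.e+00, -2.e-04, -1.e+00]), 'F': array([ 0.4, -0.7, -0.1]), 'w': 0.07706756910822123}
```

View pics/w8.png

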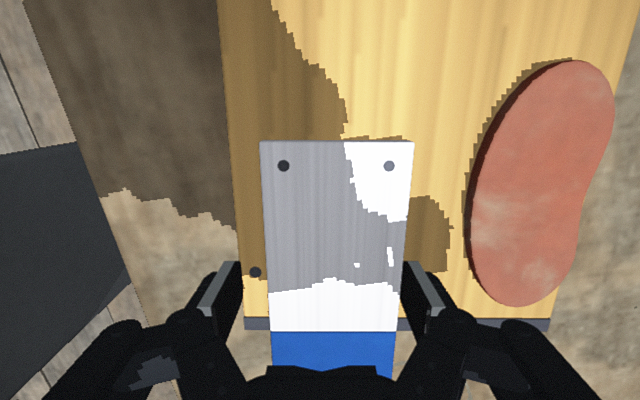

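Emit:
play_rows:
  targets:
    - {"hand":0.9,"tx":0,"ty":-2,"tz":0,"turn":0}
    - {"hand":0.9,"tx":0,"ty":-2,"tz":0,"turn":0}
    - {"hand":0.9,"tx":0,"ty":-1,"tz":0,"turn":0}
    - {"hand":0.9,"tx":0,"ty":-0.7,"tz":0,"turn":0}
    - {"hand":0.9,"tx":0,"ty":0,"tz":0,"turn":0}

```text
clock: 15.9
ee_pos: [0.4547, 0.0496, 0.0541]
eef_rot: [0.757, 0.654, -0.0, 0.0]
force: [-0.1, 0.2, 0.6]
grip_width: 0.0768
```

```bash
python3 - <<'E'
from h import *
L=np.load("L.npy");print(where(L))
f=arm.grab_frame("wrist");cv2.imwrite("pics/w9.png",f[:,:,::-1])
E
```

```text
{'t': 15.9, 'ledge': array([ 86.5, -46. ,  54.1]), 'toolx': np.float64(1.4248), 'want': np.float64(1.4251), 'tilt': array([ 0.e+00, -2.e-04, -1.e+00]), 'F': array([-0.1,  0.2,  0.6]), 'w': 0.0767915970648038}
```

View pics/w9.png

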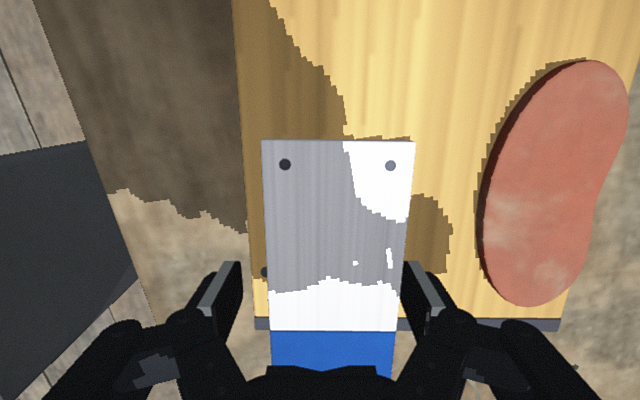

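Emit:
play_rows:
  targets:
    - {"hand":0.9,"tx":0,"ty":3,"tz":0,"turn":0}
    - {"hand":0.9,"tx":0,"ty":3,"tz":0,"turn":0}
    - {"hand":0.9,"tx":0,"ty":0,"tz":-15,"turn":0}
    - {"hand":0.9,"tx":0,"ty":0,"tz":-35,"turn":0}
    - {"hand":0.9,"tx":25,"ty":0,"tz":-40,"turn":0}
    - {"hand":0.35,"tx":27,"ty":0,"tz":-30,"turn":0}
    - {"hand":0.35,"tx":27,"ty":0,"tz":-20,"turn":0}
    - {"hand":0.35,"tx":27,"ty":0,"tz":0,"turn":0}
    - {"hand":0.35,"tx":27,"ty":0,"tz":0,"turn":0}
    - {"hand":0.35,"tx":27,"ty":0,"tz":0,"turn":0}
    - {"hand":0.35,"tx":27,"ty":0,"tz":0,"turn":0}
    - {"hand":0.35,"tx":0,"ty":0,"tz":0,"turn":0}
    - {"hand":0.35,"tx":0,"ty":0,"tz":0,"turn":0}

```text
clock: 17.25
ee_pos: [0.4877, 0.2344, 0.1948]
eef_rot: [0.756, 0.654, 0.0, -0.0]
force: [0.5, -0.1, 0.1]
grip_width: 0.0296
```

```bash
python3 - <<'E'
from h import *
L=np.load("L.npy");print(where(L))
f=arm.grab_frame("top");cv2.imwrite("pics/t10.png",cv2.resize(f[170:285,205:345,::-1],None,fx=5,fy=5,interpolation=cv2.INTER_CUBIC))
f=arm.grab_frame("scene");cv2.imwrite("pics/s10.png",cv2.resize(f[190:350,220:410,::-1],None,fx=3.7,fy=3.7,interpolation=cv2.INTER_CUBIC))
f=arm.grab_frame("wrist");cv2.imwrite("pics/w10.png",f[:,:,::-1])
E
```

```text
{'t': 17.25, 'ledge': array([-101.1,  -40.3,  194.8]), 'toolx': np.float64(1.4264), 'want': np.float64(1.4251), 'tilt': array([-2.e-04,  4.e-04, -1.e+00]), 'F': array([ 0.5, -0.1,  0.1]), 'w': 0.02963598783703609}
```

View pics/t10.png

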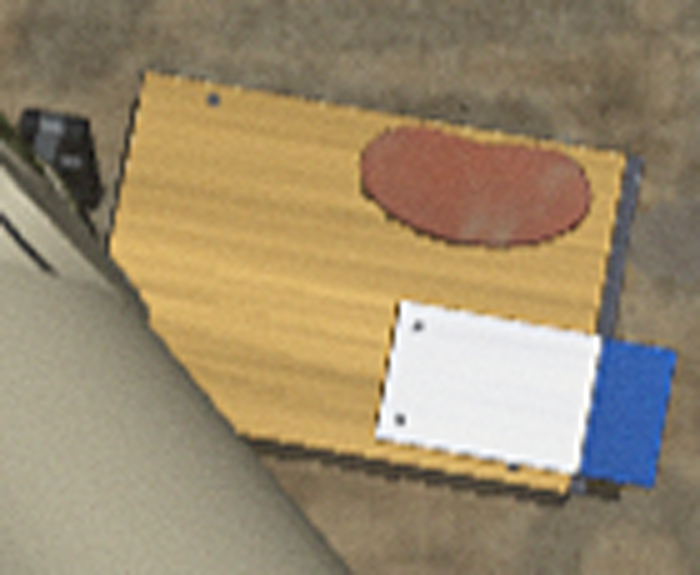

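View pics/s10.png

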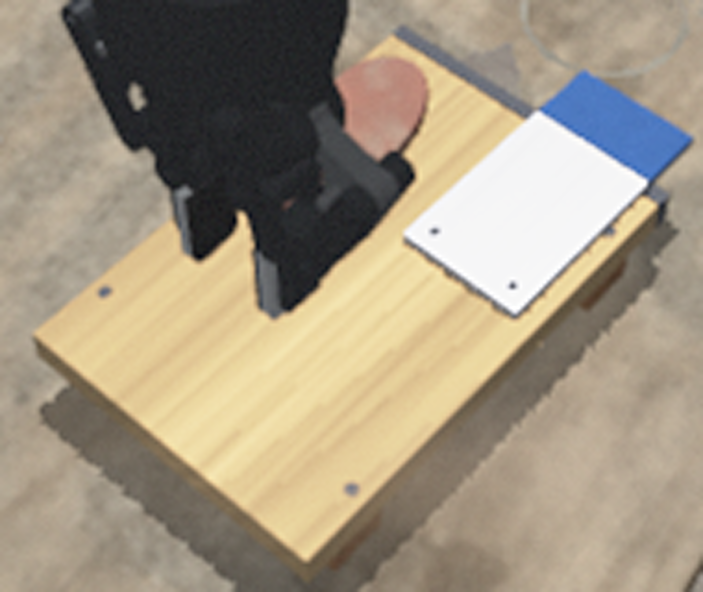

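View pics/w10.png

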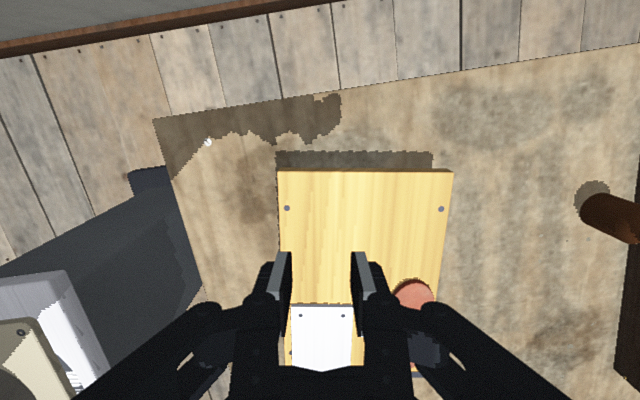

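```bash
python3 - <<'E'
from m5 import *
Pt=un([(400,302),(377,437),(655,486),(676,351),(604,338),(582,473)],5,(205,170)); Ps=un([(404,240),(516,316),(692,138),(585,71),(541,113),(647,182)],3.7,(220,190))
P1,q1=fit([(t,range(6),Pt)],PL,.051,[.47,.05,-1.72]);P2,q2=fit([(s,range(6),Ps)],PL,.051,[.47,.05,-1.72])
print(rel(L1,P1).round(4),q1.round(1).tolist());print(rel(L2,P2).round(4),q2.round(1).tolist());print(rel(LM,P1),rel(LM,P2))
print("end line pts top", proj(t,[np.r_[led(LM,[.12,y]),.045] for y in(.08,-.08)]),Lt[:2])
E
```

```text
[ 0.086  -0.0388  0.0027] [[0.3, -0.1], [-0.1, 0.3], [0.0, 0.2], [0.4, -0.4], [-0.1, -0.3], [-0.4, 0.2]]
[ 0.0857 -0.0397 -0.0063] [[-0.2, -1.0], [0.4, 0.1], [0.6, 0.2], [-0.6, -0.1], [-1.1, -0.0], [0.7, 0.5]]
[ 0.08536554 -0.03848314 -0.00319693] [ 0.08481335 -0.04082537 -0.00477852]
end line pts top [[333.29920191 201.04512278]
 [321.93040949 268.87184513]] [[332.8 201.6]
 [321.2 268. ]]
```

Emit:
play_rows:
  targets:
    - {"hand":0.35,"tx":-20,"ty":0,"tz":10,"turn":0}
    - {"hand":0.35,"tx":-20,"ty":0,"tz":20,"turn":0}
    - {"hand":0.35,"tx":-20,"ty":0,"tz":25,"turn":0}
    - {"hand":0.35,"tx":-20,"ty":0,"tz":25,"turn":0}
    - {"hand":0.35,"tx":0,"ty":0,"tz":25,"turn":0}
    - {"hand":0.35,"tx":0,"ty":0,"tz":15,"turn":0}
    - {"hand":0.35,"tx":0,"ty":0,"tz":10,"turn":0}
    - {"hand":0.35,"tx":0,"ty":0,"tz":0,"turn":0}
    - {"hand":0.35,"tx":0,"ty":0,"tz":0,"turn":0}

```text
clock: 18.3
ee_pos: [0.4767, 0.1552, 0.0648]
eef_rot: [0.757, 0.654, 0.0, 0.0]
force: [0.3, -0.2, 0.5]
grip_width: 0.0299
```

```bash
python3 - <<'E'
from h import *
L=np.load("L.npy");print(where(L))
E
```

```text
{'t': 18.3, 'ledge': array([-21.2, -39.6,  64.8]), 'toolx': np.float64(1.4254), 'want': np.float64(1.4251), 'tilt': array([ 8.e-04,  4.e-04, -1.e+00]), 'F': array([ 0.3, -0.2,  0.5]), 'w': 0.029917336451217826}
```

Emit:
play_rows:
  targets:
    - {"hand":0.35,"tx":-4,"ty":0,"tz":1,"turn":0}
    - {"hand":0.35,"tx":-6,"ty":0,"tz":0,"turn":0}
    - {"hand":0.35,"tx":-6,"ty":0,"tz":0,"turn":0}
    - {"hand":0.35,"tx":-6,"ty":0,"tz":0,"turn":0}
    - {"hand":0.35,"tx":-4,"ty":0,"tz":0,"turn":0}
    - {"hand":0.35,"tx":-3,"ty":0,"tz":0,"turn":0}
    - {"hand":0.35,"tx":-2,"ty":0,"tz":0,"turn":0}
    - {"hand":0.35,"tx":-2,"ty":0,"tz":0,"turn":0}
    - {"hand":0.35,"tx":-1.5,"ty":0,"tz":0,"turn":0}
    - {"hand":0.35,"tx":0,"ty":0,"tz":0,"turn":0}

```text
clock: 19.3
ee_pos: [0.4713, 0.1204, 0.0631]
eef_rot: [0.757, 0.654, -0.0, 0.0]
force: [-0.5, 0.4, -0.4]
grip_width: 0.0302
```

```bash
python3 - <<'E'
from h import *
L=np.load("L.npy");print(where(L))
f=arm.grab_frame("top");cv2.imwrite("pics/t11.png",cv2.resize(f[190:280,270:350,::-1],None,fx=6,fy=6,interpolation=cv2.INTER_CUBIC))
f=arm.grab_frame("scene");cv2.imwrite("pics/s11.png",cv2.resize(f[190:290,310:420,::-1],None,fx=6,fy=6,interpolation=cv2.INTER_CUBIC))
E
```

```text
{'t': 19.3, 'ledge': array([ 14. , -39.9,  63.1]), 'toolx': np.float64(1.4248), 'want': np.float64(1.4251), 'tilt': array([ 1.e-04, -1.e-04, -1.e+00]), 'F': array([-0.5,  0.4, -0.4]), 'w': 0.03022910767575293}
```

View pics/t11.png

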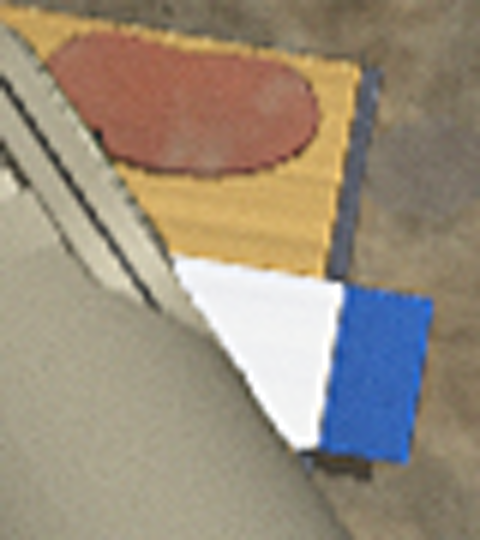

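View pics/s11.png

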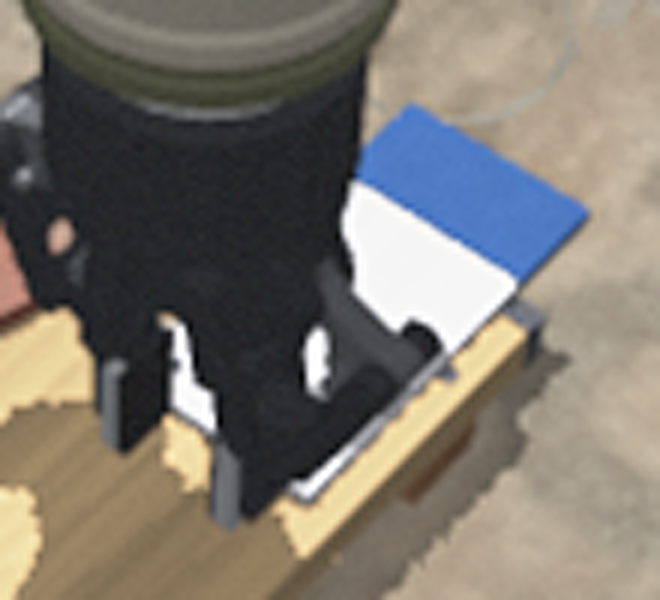

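Emit:
play_rows:
  targets:
    - {"hand":0.35,"tx":8,"ty":0,"tz":0,"turn":0}
    - {"hand":0.35,"tx":16,"ty":0,"tz":0,"turn":0}
    - {"hand":0.35,"tx":15,"ty":0,"tz":-25,"turn":0}
    - {"hand":0.35,"tx":25,"ty":0,"tz":-40,"turn":0}
    - {"hand":0.35,"tx":30,"ty":0,"tz":-40,"turn":0}
    - {"hand":0.35,"tx":30,"ty":0,"tz":-25,"turn":0}
    - {"hand":0.35,"tx":30,"ty":20,"tz":0,"turn":0}
    - {"hand":0.35,"tx":0,"ty":0,"tz":0,"turn":0}

```text
clock: 20.2
ee_pos: [0.5144, 0.2741, 0.1935]
eef_rot: [0.756, 0.655, 0.001, -0.001]
force: [-0.5, -0.9, -1.2]
grip_width: 0.0297
```

```bash
python3 - <<'E'
from h import *
L=np.load("L.npy");print(where(L))
f=arm.grab_frame("top");cv2.imwrite("pics/t12.png",cv2.resize(f[190:280,270:350,::-1],None,fx=6,fy=6,interpolation=cv2.INTER_CUBIC))
f=arm.grab_frame("scene");cv2.imwrite("pics/s12.png",cv2.resize(f[185:285,310:420,::-1],None,fx=6,fy=6,interpolation=cv2.INTER_CUBIC))
E
```

```text
{'t': 20.2, 'ledge': array([-144.3,  -19.5,  193.5]), 'toolx': np.float64(1.4276), 'want': np.float64(1.4251), 'tilt': array([ 7.0e-04,  3.1e-03, -1.0e+00]), 'F': array([-0.5, -0.9, -1.2]), 'w': 0.029691812493055678}
```

View pics/t12.png

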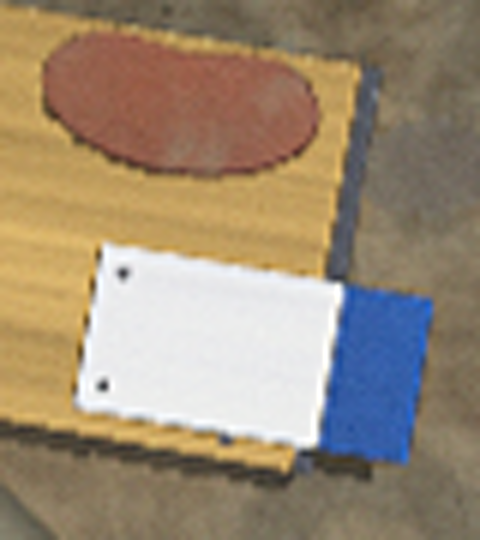

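View pics/s12.png

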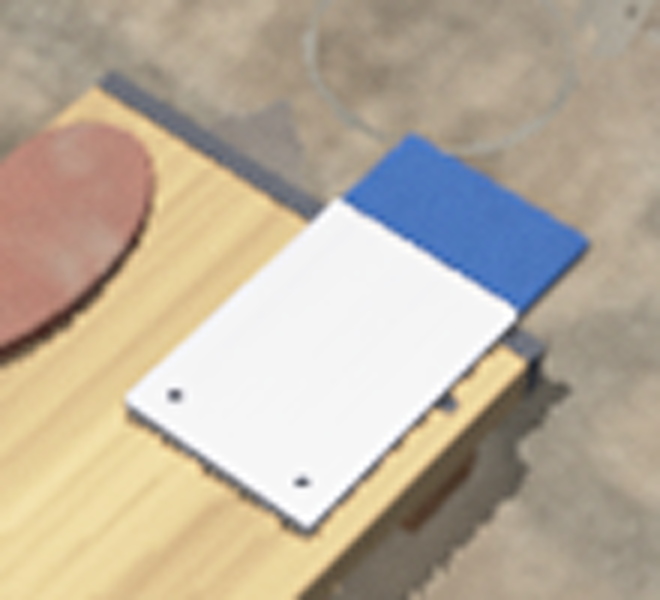

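```bash
cat > edges.py <<'E'
from m5 import *
# subpixel crossings: sample profiles along ledge x in world plane, in full-res images
def prof(img,cm,y,z,x0,x1):
    xs=np.arange(x0,x1,.00025);P=np.array([np.r_[led(LM,[x,y]),z] for x in xs]);u=proj(cm,P).astype(np.float32)
    return xs,cv2.remap(img.astype(np.float32),u[:,0].reshape(1,-1),u[:,1].reshape(1,-1),cv2.INTER_LINEAR)[0]
def edge(xs,sig,sign):
    g=np.gradient(cv2.GaussianBlur(sig.reshape(1,-1),(0,0),6)[0])*sign;return xs[g[20:-20].argmax()+20]
for n,cm in(("top",t),("scene",s)):
    f=arm.grab_frame(n)
    pe=[];te=[]
    for y in np.arange(-.065,-.014,.003):
        xs,p=prof(f,cm,y,.051,.095,.145);pe.append(edge(xs,p[:,0]-p[:,2],-1))  # R-B drops at blue
    for y in np.arange(.0,.075,.003):
        xs,p=prof(f,cm,y,.045,.1,.14);te.append((y,edge(xs,p[:,2].astype(float)-p[:,0],1),edge(xs,p[:,2]-p[:,0],-1)))
    te=np.array(te)
    print(n,"paint",np.median(pe).round(4),np.polyfit(np.arange(-.065,-.014,.003),pe,1).round(4),"trim in/out",np.median(te[:,1]).round(4),np.median(te[:,2]).round(4),np.std(te[:,1:],axis=0).round(4),np.polyfit(te[:,0],te[:,1],1).round(4))
E
python3 - <<'E'
from edges import *
Pt=un([(101,243),(78,407),(407,464),(433,297),(346,284),(321,448)],6,(270,190)); Ps=un([(127,401),(308,530),(590,242),(412,133),(342,199),(519,314)],6,(310,185))
P1,q1=fit([(t,range(6),Pt)],PL,.051,[.47,.05,-1.72]);P2,q2=fit([(s,range(6),Ps)],PL,.051,[.47,.05,-1.72])
print(rel(L1,P1).round(4));print(rel(L2,P2).round(4));print(rel(LM,P1),rel(LM,P2))
E
```

```text
top paint 0.12 [0.0041 0.1201] trim in/out 0.1118 0.1198 [0.0002 0.0004] [0.0072 0.1114]
scene paint 0.1213 [-0.0014  0.1212] trim in/out 0.113 0.1208 [0.0002 0.0003] [0.0064 0.1128]
[ 0.0906 -0.038   0.012 ]
[ 0.0909 -0.0385 -0.0018]
[ 0.08990342 -0.03768711  0.00608716] [ 0.09008285 -0.03964951 -0.00029309]
```

Emit:
play_rows:
  targets:
    - {"hand":0.35,"tx":10,"ty":0,"tz":-20,"turn":0}
    - {"hand":0.35,"tx":0,"ty":0,"tz":-20,"turn":0}
    - {"hand":0.35,"tx":0,"ty":0,"tz":0,"turn":0}
    - {"hand":0.35,"tx":0,"ty":0,"tz":0,"turn":0}
    - {"hand":0.35,"tx":0,"ty":0,"tz":0,"turn":0}

```text
clock: 20.9
ee_pos: [0.5147, 0.2789, 0.2323]
eef_rot: [0.757, 0.653, -0.001, 0.0]
force: [0.2, 0.2, -0.1]
grip_width: 0.0297
```

```bash
python3 - <<'E'
from edges import *
a=cv2.imread("pics/top0.png").astype(int);b=arm.grab_frame("top")[:,:,::-1].astype(int)
d=abs(a-b).sum(2)
for nm,(c0,c1,r0,r1) in dict(kidney=(276,326,194,222),tape=(355,405,262,310),bottle=(258,282,104,132)).items(): print(nm,d[r0:r1,c0:c1].mean().round(1),d[r0:r1,c0:c1].max())
cv2.imwrite("pics/t13.png",b.astype(np.uint8))
E
```

```text
top paint 0.12 [0.0029 0.12  ] trim in/out 0.1118 0.1198 [0.0003 0.0005] [0.0094 0.1113]
scene paint 0.1213 [-0.0014  0.1212] trim in/out 0.113 0.121 [0.0002 0.0004] [0.0063 0.1128]
kidney 25.6 59
tape 26.1 63
bottle 19.7 57
```

View pics/t13.png

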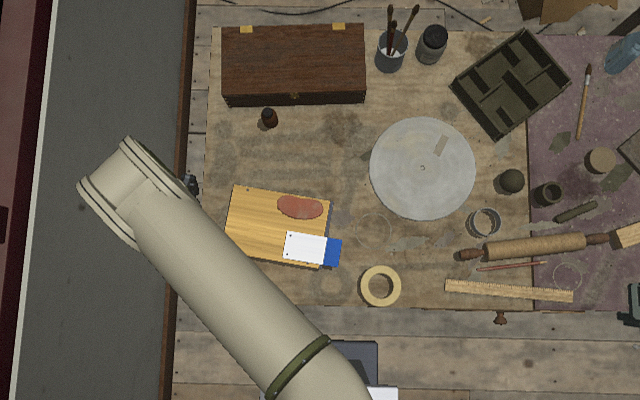

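The plate hangs over the trimmed end at about (285–341, 232–265). The kidney at (300, 207), the tape roll at (380, 286) and the bottle at (268, 118) differ from the first picture only by noise. The arm is clear.

```bash
python3 -c "
from station import arm
print(arm.sign_off())"
```

```text
the job is handed in; nothing more can be done
None
```

The plate now overhangs the dark-steel end by its whole blue part, lying flat and straight along the ledge, and I have handed the job in at about 21 s of the 38 s allowed.

- **How it was done:** I pushed the plate's bare end with the two fingertips, which also squared it up. That left it about 10 mm off its lane. I then lowered the open fingers over it and pushed its side with one fingertip to bring it back, without squeezing or lifting. A final short push on the bare end brought the paint to the edge.
- **Paint edge:** the last edge measurements put the paint line about 0.2–0.8 mm past the end of the ledge. The fits to hand-read corners agreed, giving 0.6–0.9 mm.
- **Position across the ledge:** the plate is at about -38 to -40 mm, with -40 mm wanted.
- **Straightness:** the edge measurements gave 0.2–0.5° askew. The corner fits disagreed slightly with each other: -0.1° from the scene camera, and 0.35–0.7° from the coarser top camera.
- **Other things:** in the top picture the kidney, tape roll and bottle show no change from the start beyond picture noise.
- **Forces:** the highest force I read was about 8 N, at the fingertip touches on the ledge. The gripper finished clear of everything, above and behind the ledge.

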